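Fit the duct sleeve on the filter port

ROBOT

A 6-joint arm with a two-finger parallel gripper is mounted at the origin on the work surface. World frame = base frame: x ahead of the robot, y to its left, z up, the work surface at z = 0. Lengths are in mm, angles in rad, forces in N, time in s.
With the tool pointing down it reaches from about 275 to 750 mm from the base axis. Payload 10.2 kg.
Tool frame: the origin (TCP) lies midway between the tips of the shut fingers; the grasp point (between the pads) lies 19 mm behind it; z points along the fingers, y is the line along which they close (so a half turn about z gives the same grasp; the last joint's range is limited). The gripper opens to 85 mm and grips with 20 to 120 N. Pads are 22 mm wide; open, the fingers measure 114 mm over their backs; the gripper's body (76 mm by 85 mm) begins 54 mm behind the grasp point. The pads swing forward as they close: fully open they stand 13 mm farther back than shut.
Start: joints at [-1.547, 0.313, 1.498, -0, 1.331, -0.223], TCP at [128.245, -509.101, 193.394] pointing down, gripper open.
Joint ranges: [-2.94, 2.94], [-0.97, 2.17], [0.19, 2.56], [-1.23, 4.37], [0.02, 3.11], [-2.88, 2.88]. Speed limits (rad/s): [2.39, 2.39, 3.01, 3.14, 3.14, 3.14].

INTERFACE

Orientations are given as a unit quaternion [w, x, y, z].
In Python, from rig import sense, capture, finish_job, find_in, place_of gives the robot as it stands. The module is installed in compiled form; this text tells all that it offers.
- The arm moves only by the shell command python3 -m jog 'ROWS' [FORCE]. ROWS is JSON, a list of rows, each an object of numbers: "tx", "ty", "tz": the shift along the tool's x, y, z in mm; "ax", "ay", "az": the turn, a rotation vector about the tool's x, y, z in rad; "jaw": the closure, from -1 (fully open) to 1 (shut), so that 0 is half open. In form: [{"tx": .., "ty": .., "tz": .., "ax": .., "ay": .., "az": .., "jaw": ..}, ...]. A call has 1 to 5 rows; each row shifts and turns the commanded pose from where the row before left it, along the tool's axes as they then stand; what a row does not reach is not made up. A row lasts 1/8 s, in which the tool goes at most 62.5 mm and 10.7 degrees, less where a joint would pass 70% of its speed; a pose out of reach is approached as far as the arm can. A call with a gripper value outside its range is refused whole. The fingers move at their own pace and stop on an object; FORCE is the grip in N (left out, the last holds). Time passes only in rows, so rows that do not move let the fingers close. It gives the time, the measured TCP pose, the force, the opening and the grip force at its end, in the units of the state.
- sense(): the state, without advancing time (a new reading comes with each control period).
- capture(name): name is "side" or "top"; returns a dict with "color" (480x640x3 uint8, red, green, blue), "depth" (480x640 float32, mm along the optical axis (not along the pixel's ray), 0 where there is no reading), "fx", "fy", "cx", "cy" (pixels), "camera_from_world" (4x4, takes a point from world to camera coordinates). Camera axes: x right, y up, looking along -z (the intrinsics and any distortion apply to the point x, -y, -z); pixel columns grow to the right and rows downward; lengths in mm; the calibration is good to about 2 mm. A picture is of the moment at which its call begins.
- finish_job(): hands the job in; it is judged then, once.
Trained networks look in the newest picture that a camera, given by its name, has taken for a name from the list of things; names that differ only in an ending like _2 or _b are one class to them, and where a whole thing is asked for, a point or a joint stands for the part that bears it (a point fixed in the world has none). Each returns a list of dicts, best first, with "conf" (0 to 1); they miss things now and then, are a little off and sometimes report something else, mostly with a low value. They report only what shows in the picture. A call takes as long as a camera call. They do not tell look-alikes from the thing itself.
- find_in(query, camera): "centre" ([column, row] in pixels, amid what is visible of it).
- place_of(query, camera): "centre" ([column, row] in pixels: a listed point, or the origin of a listed thing).
The state is a dict: "time_s": time; "joints": joint angles; "dq": joint speeds; "tau": joint torques, N m; "eef_pos": TCP position; "ee_rot": TCP orientation; "force": force on the tool from outside, world axes, zero at the start; "wrist_torque": the same for the moment, N m; "grip_width": opening from 0.0 (shut) to 1.0 (fully open); "grip_force": force on a finger pad.
Only numpy, scipy, OpenCV 4.12 (cv2) and the standard library are available. Lean on these libraries where they do the work, as an engineer would, in place of code of your own. Each camera call takes 0.05 s, during which the arm holds its last target. There are 200 camera calls.

TASK

Take the wider of the two open metal tubes (the duct sleeve), and push it upright over the thick black port of the filter can, fully home until it rests on the can's lid. Keep hold of it until it is down, then let go and leave it; do not put it on the can with the slim port, and leave the thinner tube, the jar and the little bottle standing where they are.

Things in the scene. Friction and masses are not known exactly. Their poses are not given: they have to be found in the camera images.
- sleeve: The duct sleeve: plain aluminium tube open at both ends, standing upright on the bench; outside diameter 54 mm, inside diameter 46 mm, height 70 mm, about 90 g. Origin at the centre of its underside, z along the tube, up; round, so yaw does not matter.
- wide_filter: The can to fit it on: heavy grey round filter can fixed to the bench, 110 mm diameter, flat lid 50 mm above the bench. In the middle of the lid stands a black upright port (spigot), 38 mm diameter for its first 25 mm above the lid, then tapering to 24 mm diameter at its tip 45 mm above the lid (95 mm above the bench). Origin on the can's axis at bench level, z up.
- wide_filter_seat (a point): Point on the axis of the wide filter's port at the height of the lid (50 mm above the bench), where the centre of the sleeve's underside lies when the sleeve is home; z up.
- slim_filter: A like can, not to be used: same grey can, but its port is only 20 mm diameter, tapering to 12 mm at the tip, 95 mm above the bench. Origin on its axis at bench level. The two cans may stand either way round, left or right.
- thin_sleeve: Bystander: thinner aluminium tube, outside diameter 36 mm, inside 26 mm, height 70 mm, standing upright; origin at the centre of its underside. It, the sleeve and the jar stand in a row nearer the robot than the cans, in any order.
- jar: Bystander: amber glass jar with a closed blue cap, 54 mm diameter, 75 mm high, standing; origin at the centre of its underside.
- flask: Bystander: small clear glass bottle with a black cap, 52 mm diameter, 90 mm high, standing to the left of the work; origin at the centre of its underside.
Mind the look-alikes: they are no part of the job. Leave any green or purple look-alike of the wide_filter alone.

How it is judged:
By the outcome, as a careful person would: the job done as asked, in the order asked, and still so for the second after the job is handed in, with the robot touching nothing.
It also fails if it takes over 42 s, if anything falls off the work surface, if the arm or the gripper's body presses on something with over 40 N, if the wrist force passes 120 N, or if a joint passes its speed limit or range.

## Working session

There is one attempt and no reset: what is moved stays moved. The work goes in short steps, Python scripts to look and compute and a shell command to move; the robot and the scene stay as the last step left them, time stands still between calls to the robot, and variables do not carry over. Pictures are saved under pics/ and viewed, at most 10 in all, crops included, and the job is handed in when it is done.

```bash
mkdir -p pics
cat > h.py <<'E'
import numpy as np, cv2
from rig import *
def world(c,u,v,z=None):
    T=np.linalg.inv(c["camera_from_world"]); r=np.array([(u-c["cx"])/c["fx"],-(v-c["cy"])/c["fy"],-1.])
    if z is None: p=r*float(c["depth"][int(v),int(u)]); return T[:3,:3]@p+T[:3,3]
    d=T[:3,:3]@r; o=T[:3,3]; return o+d*(z-o[2])/d[2]
def cloud(c):
    v,u=np.mgrid[0:480,0:640]; d=c["depth"]; T=np.linalg.inv(c["camera_from_world"])
    p=np.stack([(u-c["cx"])/c["fx"]*d,-(v-c["cy"])/c["fy"]*d,-d],-1)@T[:3,:3].T+T[:3,3]; p[d==0]=np.nan
    return p
def save(c,n): cv2.imwrite(f"pics/{n}.png",c["color"][:,:,::-1])
E
python3 - <<'E'
from h import *
for n in ("top","side"):
    c=capture(n); save(c,n+"0"); print(n,np.linalg.inv(c["camera_from_world"])[:3,3].round())
    for q in ("sleeve","thin_sleeve","jar","flask","wide_filter","slim_filter"):
        for r in find_in(q,n)[:2]:
            u,v=r["centre"]; print(q,round(r["conf"],2),np.round([u,v]),world(c,u,v).round())
s=sense(); print(s["ee_rot"],s["eef_pos"],s["grip_width"],s["time_s"])
E
```

```text
top [404.  19. 878.]
sleeve 0.8 [420. 311.] [ 451. -183.   18.]
thin_sleeve 0.47 [345. 320.] [433. -34.  59.]
jar 0.84 [243. 307.] [457. 152.  74.]
flask 0.76 [138. 296.] [479. 346.  69.]
wide_filter 0.79 [309. 154.] [754.  31.  72.]
wide_filter 0.76 [385. 162.] [ 743. -122.   56.]
slim_filter 0.96 [262. 232.] [597. 119.  72.]
side [ 421. -594.  451.]
sleeve 0.79 [242. 353.] [ 445. -185.   62.]
thin_sleeve 0.83 [216. 299.] [426. -43.  44.]
jar 0.58 [221. 237.] [453. 137.  47.]
flask 0.57 [226. 195.] [484. 332.  43.]
wide_filter 0.92 [444. 300.] [ 741. -153.   50.]
wide_filter 0.82 [442. 409.] [ 640. -319.   49.]
slim_filter 0.81 [303. 237.] [595.  89.  48.]
[-3.66224001e-06  9.92395806e-01  1.23087625e-01  8.74497884e-06] [ 128.24437158 -509.10312939  193.39505638] 0.9965349081004354 0.7
```

View pics/top0.png

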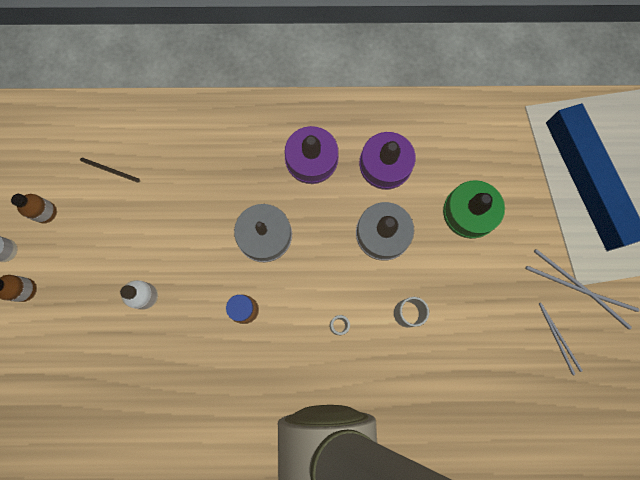

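View pics/side0.png

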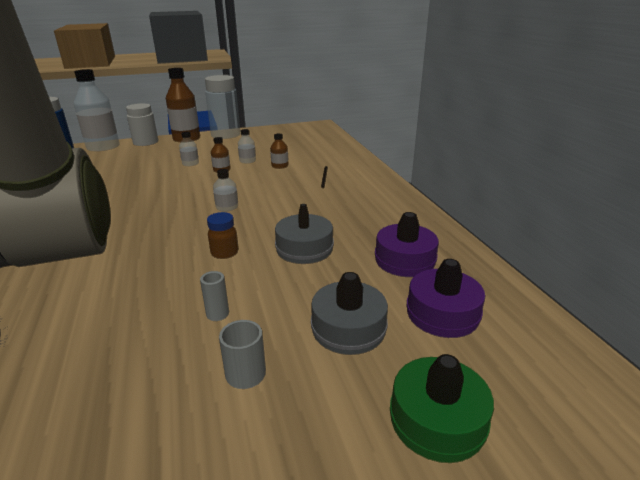

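The top view shows the sleeve at (411,312), the thin tube at (340,324), the jar at (241,308), the grey wide can at (385,231) and the grey slim can at (262,232). The purple and green cans are look-alikes. Next I fit circles to the depth data.

```bash
cat >> h.py <<'E'
from scipy.optimize import least_squares
def circ(P,r,x0):
    f=least_squares(lambda p:np.hypot(P[:,0]-p[0],P[:,1]-p[1])-r,x0,loss="soft_l1",f_scale=1.5)
    return f.x.round(1),len(P),round(float(np.median(abs(f.fun))),2)
def near(p,xy,R,z0,z1):
    p=p.reshape(-1,3); return p[(np.hypot(p[:,0]-xy[0],p[:,1]-xy[1])<R)&(p[:,2]>z0)&(p[:,2]<z1)]
E
python3 - <<'E'
from h import *
for n,uv in (("top",((411,312),(385,231))),("side",((242,335),(349,300)))):
    c=capture(n); p=cloud(c)
    if n=="top": S0=world(c,411,312,70)[:2]; W0=world(c,385,235,50)[:2]; print(S0,W0)
    P=near(p,S0,40,64,76); print(n,"rim",np.median(P[:,2]),P[:,:2].mean(0),circ(P,25,S0))
    if n=="side": P=near(p,S0,45,10,60); print("wall",circ(P,27,S0))
    L=near(p,W0,75,44,54); print("lid",np.median(L[:,2]),L[:,:2].mean(0),(L.min(0)+L.max(0))/2)
    for a,b,r in((78,84,None),(54,72,19)):
        Q=near(p,W0,40,a,b); print("port",a,len(Q),Q[:,:2].mean(0), circ(Q,r,W0) if r else "")
    Q=near(p,W0,40,88,102);print("tip",len(Q),Q.mean(0))
    if n=="side": Q=near(p,W0,75,10,42); print("canwall",circ(Q,55,W0))
    r=place_of("wide_filter_seat",n); print([(x["conf"],world(c,*x["centre"],50).round(1)) for x in r])
    r=place_of("sleeve",n); print([(x["conf"],world(c,*x["centre"],0).round(1)) for x in r])
E
```

```text
[ 445.96065176 -153.52445024] [ 594.55958444 -115.74883442]
top rim 69.44246763871718 [ 447.15516886 -159.88866295] (array([ 447.2, -159.3]), 211, 1.0)
lid 49.68751224406054 [ 605.72397247 -117.21528909] [ 607.79470176 -117.93946818   48.97025038]
port 78 56 [ 601.36095796 -113.50387856] 
port 54 51 [ 596.60932064 -109.87860625] (array([ 608.4, -118.8]), 51, 0.22)
tip 175 [ 606.67405939 -117.32198447   93.943341  ]
[(0.82, array([ 760.1, -135.3,   50. ])), (0.74, array([ 601.1, -120.5,   50. ])), (0.72, array([772. ,  27.5,  50. ])), (0.67, array([ 645.8, -300.1,   50. ])), (0.37, array([ 591.8, -115.8,   50. ]))]
[(0.79, array([ 451.2, -163.6,    0. ]))]
side rim 69.06651805316875 [ 446.82478115 -161.1566874 ] (array([ 447.1, -160.3]), 521, 0.83)
wall (array([ 447.3, -159.4]), 1715, 1.11)
lid 50.082619668011716 [ 603.07118973 -130.88783175] [ 607.51835481 -117.83998741   48.95570085]
port 78 120 [ 603.55563018 -128.0852513 ] 
port 54 267 [ 602.59353723 -130.55879324] (array([ 608.1, -116.7]), 267, 0.43)
tip 243 [ 606.24432577 -121.43311874   93.71283879]
canwall (array([ 608.1, -117. ]), 1324, 0.57)
[(0.96, array([ 759.1, -132.3,   50. ])), (0.95, array([775.5,  30.8,  50. ])), (0.89, array([ 605.1, -122.5,   50. ])), (0.83, array([ 655.6, -298.8,   50. ]))]
[(0.72, array([ 447.4, -157.7,    0. ]))]
```

```bash
python3 -m jog '[{"tx":40,"ty":-26,"tz":0,"jaw":-1},{"tx":40,"ty":-26,"jaw":-1},{"tx":40,"ty":-26,"jaw":-1},{"tx":40,"ty":-26,"jaw":-1},{"tx":40,"ty":-26,"jaw":-1}]'; python3 -m jog '[{"tx":40,"ty":-26,"jaw":-1},{"tx":40,"ty":-26,"jaw":-1},{"tx":40,"ty":-26,"jaw":-1},{"tx":40,"ty":-26,"jaw":-1},{"tx":34,"ty":-26,"jaw":-1}]'; python3 -m jog '[{"tx":0,"jaw":-1},{"tz":0,"jaw":-1}]'
cat >> h.py <<'E'
def togo(x,y,z):
    from scipy.spatial.transform import Rotation as R
    s=sense(); q=s["ee_rot"]; M=R.from_quat([q[1],q[2],q[3],q[0]]).as_matrix()
    print("t",s["time_s"],"tcp",np.round(s["eef_pos"],1),"tilt",M[:,2].round(3),"tool shift",(M.T@(np.array([x,y,z])-s["eef_pos"])).round(1),"F",np.round(s["force"],1),"w",round(s["grip_width"],3),"gf",s["grip_force"])
E
python3 -c "
from h import *
togo(447.3,-159.6,28)"
```

```text
t 1.0 tcp [ 128.3 -509.1  193.4] tilt [ 0.  0. -1.] tool shift [ 394.8 -260.9  165.4] F [-0.2  0.4  0. ] w 1.001 gf 0.0schema error: expected keys tx, ty, tz, ax, ay, az, jaw
schema error: expected keys tx, ty, tz, ax, ay, az, jaw
schema error: expected keys tx, ty, tz, ax, ay, az, jaw
```

All keys are required in every row.

```bash
python3 -m jog '[{"tx":40,"ty":-26,"tz":0,"ax":0,"ay":0,"az":0,"jaw":-1},{"tx":40,"ty":-26,"tz":0,"ax":0,"ay":0,"az":0,"jaw":-1},{"tx":40,"ty":-26,"tz":0,"ax":0,"ay":0,"az":0,"jaw":-1},{"tx":40,"ty":-26,"tz":0,"ax":0,"ay":0,"az":0,"jaw":-1},{"tx":40,"ty":-26,"tz":0,"ax":0,"ay":0,"az":0,"jaw":-1}]'; python3 -m jog '[{"tx":40,"ty":-26,"tz":0,"ax":0,"ay":0,"az":0,"jaw":-1},{"tx":40,"ty":-26,"tz":0,"ax":0,"ay":0,"az":0,"jaw":-1},{"tx":40,"ty":-26,"tz":0,"ax":0,"ay":0,"az":0,"jaw":-1},{"tx":40,"ty":-26,"tz":0,"ax":0,"ay":0,"az":0,"jaw":-1},{"tx":34,"ty":-26,"tz":0,"ax":0,"ay":0,"az":0,"jaw":-1}]';  python3 -m jog '[{"tx":0,"ty":0,"tz":0,"ax":0,"ay":0,"az":0,"jaw":-1},{"tx":0,"ty":0,"tz":0,"ax":0,"ay":0,"az":0,"jaw":-1}]'; python3 -c "
from h import *
togo(447.3,-159.6,28)
c=capture('side'); save(c,'side1')"
```

```text
time_s: 1.62
eef_pos: [291.3, -333.0, 193.5]
ee_rot: [0.0, 0.992, 0.123, 0.0]
force: [0.2, -0.9, -0.1]
grip_width: 1.0
grip_force: 0.0
time_s: 2.25
eef_pos: [447.8, -159.4, 193.5]
ee_rot: [0.0, 0.992, 0.123, 0.0]
force: [-0.2, -0.6, -0.2]
grip_width: 1.0
grip_force: 0.0
time_s: 2.5
eef_pos: [446.6, -161.0, 193.4]
ee_rot: [0.0, 0.992, 0.123, -0.0]
force: [0.1, -0.5, 0.7]
grip_width: 0.998
grip_force: 0.0
t 2.5 tcp [ 446.6 -161.   193.4] tilt [-0. -0. -1.] tool shift [  1.1  -1.2 165.4] F [ 0.1 -0.5  0.7] w 0.998 gf 0.0
```

View pics/side1.png

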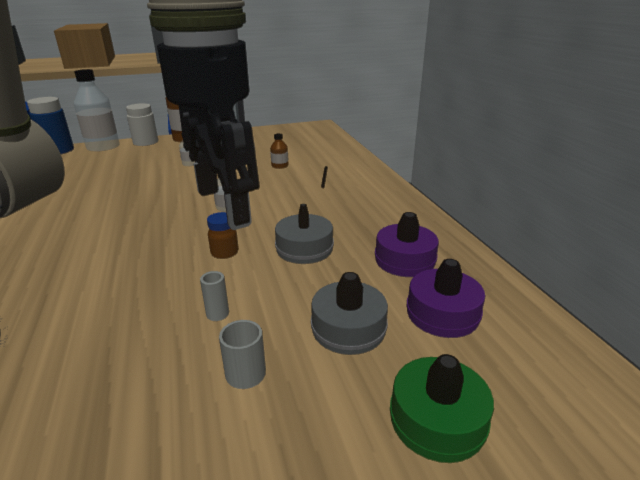

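The side view shows the open gripper above the sleeve, with its fingertips near (240,215) and the sleeve at (242,353). Nothing has been disturbed, so I descend.

```bash
python3 -m jog '[{"tx":1,"ty":-1,"tz":35,"ax":0,"ay":0,"az":0,"jaw":-1},{"tx":0,"ty":0,"tz":35,"ax":0,"ay":0,"az":0,"jaw":-1},{"tx":0,"ty":0,"tz":25,"ax":0,"ay":0,"az":0,"jaw":-1},{"tx":0,"ty":0,"tz":0,"ax":0,"ay":0,"az":0,"jaw":-1}]';  python3 -m jog '[{"tx":0,"ty":0,"tz":25,"ax":0,"ay":0,"az":0,"jaw":-1},{"tx":0,"ty":0,"tz":25,"ax":0,"ay":0,"az":0,"jaw":-1},{"tx":0,"ty":0,"tz":20,"ax":0,"ay":0,"az":0,"jaw":-1},{"tx":0,"ty":0,"tz":0,"ax":0,"ay":0,"az":0,"jaw":-1},{"tx":0,"ty":0,"tz":0,"ax":0,"ay":0,"az":0,"jaw":-1}]'; python3 -c "
from h import *
togo(447.3,-159.6,28)"
```

```text
time_s: 3.05
eef_pos: [446.3, -159.8, 97.4]
ee_rot: [-0.001, 0.992, 0.122, -0.001]
force: [0.1, -0.8, 0.5]
grip_width: 1.0
grip_force: 0.0
time_s: 3.68
eef_pos: [448.2, -160.3, 29.8]
ee_rot: [0.001, 0.992, 0.123, 0.001]
force: [-0.3, 0.2, 1.1]
grip_width: 0.997
grip_force: 0.0
t 3.675 tcp [ 448.2 -160.3   29.8] tilt [ 0.002 -0.001 -1.   ] tool shift [-0.7 -0.9  1.8] F [-0.3  0.2  1.1] w 0.997 gf 0.0
```

```bash
python3 -m jog '[{"tx":0,"ty":0,"tz":0,"ax":0,"ay":0,"az":0,"jaw":1},{"tx":0,"ty":0,"tz":0,"ax":0,"ay":0,"az":0,"jaw":1},{"tx":0,"ty":0,"tz":0,"ax":0,"ay":0,"az":0,"jaw":1},{"tx":0,"ty":0,"tz":0,"ax":0,"ay":0,"az":0,"jaw":1},{"tx":0,"ty":0,"tz":0,"ax":0,"ay":0,"az":0,"jaw":1}]' 45;  python3 -m jog '[{"tx":0,"ty":0,"tz":0,"ax":0,"ay":0,"az":0,"jaw":1},{"tx":0,"ty":0,"tz":0,"ax":0,"ay":0,"az":0,"jaw":1},{"tx":0,"ty":0,"tz":0,"ax":0,"ay":0,"az":0,"jaw":1}]'
```

```text
time_s: 4.3
eef_pos: [455.7, -169.0, 36.3]
ee_rot: [0.012, 0.992, 0.124, 0.009]
force: [0.9, -24.7, 45.3]
grip_width: 0.004
grip_force: 21.2
time_s: 4.68
eef_pos: [455.6, -168.8, 36.3]
ee_rot: [0.012, 0.992, 0.123, 0.009]
force: [0.8, -24.2, 46.8]
grip_width: 0.006
grip_force: 21.2
```

```bash
python3 -c "
from h import *
c=capture('side'); t=capture('top')
cv2.imwrite('pics/g1.png',np.hstack([cv2.resize(c['color'][180:420,130:400],(400,356)),cv2.resize(t['color'][230:400,300:500],(400,356))])[:,:,::-1])
togo(447.3,-159.6,28)"
```

```text
t 4.775 tcp [ 455.6 -168.8   36.4] tilt [ 0.021 -0.021 -1.   ] tool shift [ -5.9 -11.2   8. ] F [  1.7 -24.4  47.2] w 0.005 gf 21.248510395089397
```

View pics/g1.png

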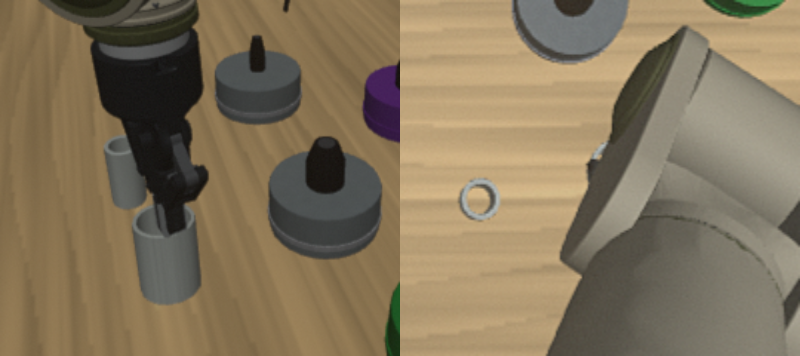

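The side crop shows the near finger ending just at the sleeve's front rim, about (172,225). I can't tell whether it is inside or outside, so I check with depth.

```bash
python3 -c "
from h import *
c=capture('side'); p=cloud(c)
print(world(c,246,330),world(c,246,322))
for v in range(290,352,4): print(v,[tuple(p[v,u].round().astype(int)) for u in range(222,272,7)])
cv2.imwrite('pics/g2.png',cv2.resize(c['color'][250:400,170:340],(680,600),interpolation=cv2.INTER_CUBIC)[:,:,::-1])
P=near(p,(447,-160),60,5,50); print(circ(P[P[:,1]<-160],27,(447,-160)))
"
```

```text
[ 452.97605558 -181.70705335   93.16278916] [ 454.30160618 -178.65511661  102.6140384 ]
290 [(np.int64(433), np.int64(-159), np.int64(140)), (np.int64(439), np.int64(-187), np.int64(159)), (np.int64(447), np.int64(-192), np.int64(160)), (np.int64(453), np.int64(-199), np.int64(164)), (np.int64(459), np.int64(-214), np.int64(174)), (np.int64(466), np.int64(-215), np.int64(172)), (np.int64(506), np.int64(16), np.int64(1)), (np.int64(517), np.int64(12), np.int64(0))]
294 [(np.int64(435), np.int64(-37), np.int64(46)), (np.int64(439), np.int64(-185), np.int64(152)), (np.int64(446), np.int64(-185), np.int64(150)), (np.int64(454), np.int64(-191), np.int64(153)), (np.int64(459), np.int64(-212), np.int64(167)), (np.int64(466), np.int64(-219), np.int64(170)), (np.int64(473), np.int64(-220), np.int64(170)), (np.int64(515), np.int64(2), np.int64(0))]
298 [(np.int64(434), np.int64(-38), np.int64(39)), (np.int64(438), np.int64(-182), np.int64(144)), (np.int64(446), np.int64(-185), np.int64(145)), (np.int64(451), np.int64(-211), np.int64(162)), (np.int64(458), np.int64(-222), np.int64(169)), (np.in
[... 4402 characters left out ...]
), (np.int64(439), np.int64(-175), np.int64(65)), (np.int64(447), np.int64(-178), np.int64(66)), (np.int64(456), np.int64(-178), np.int64(64)), (np.int64(465), np.int64(-174), np.int64(57)), (np.int64(481), np.int64(-117), np.int64(1)), (np.int64(490), np.int64(-120), np.int64(2))]
350 [(np.int64(422), np.int64(-158), np.int64(48)), (np.int64(430), np.int64(-171), np.int64(58)), (np.int64(439), np.int64(-176), np.int64(60)), (np.int64(447), np.int64(-178), np.int64(60)), (np.int64(455), np.int64(-177), np.int64(56)), (np.int64(464), np.int64(-174), np.int64(51)), (np.int64(479), np.int64(-124), np.int64(0)), (np.int64(489), np.int64(-125), np.int64(-1))]
(array([ 447.8, -155.1]), 1146, 1.07)
```

View pics/g2.png

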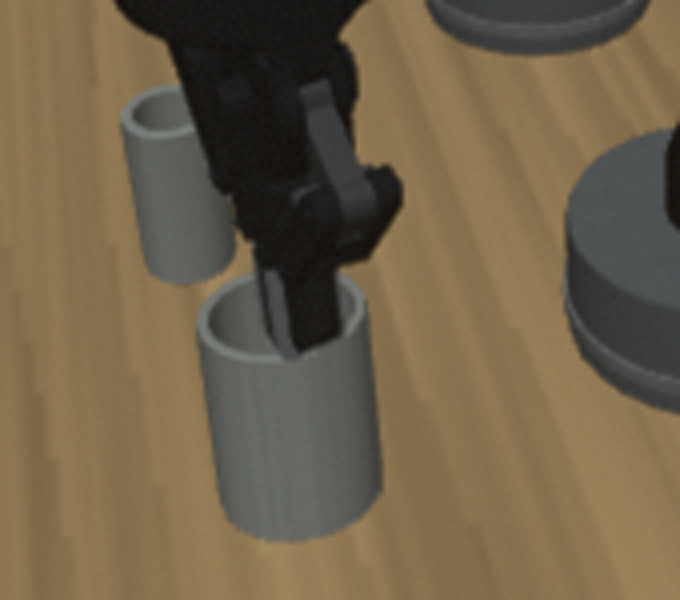

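```bash
python3 -c "
from h import *
c=capture('side'); M=c['camera_from_world']
def pr(*P):
    q=M[:3,:3]@np.array(P)+M[:3,3]; return np.round([c['cx']+c['fx']*q[0]/-q[2], c['cy']-c['fy']*q[1]/-q[2]])
print('side1 near tip z193/206',pr(457,-202,193),pr(457,-202,206),'far',pr(436,-118,206),'shut',pr(447,-161,193))
print('now tcp',pr(455.6,-168.8,36.4), 'near rim out/in',pr(452,-182,70),pr(452,-178,70))
s=sense(); print(s['joints'],s['tau'],s['wrist_torque'])
t=capture('top'); p=cloud(t); P=near(p,(447,-160),60,62,78); print(P[:,:2].round().astype(int).tolist())
"
```

```text
side1 near tip z193/206 [244. 268.] [243. 258.] far [214. 224.] shut [230. 250.]
now tcp [250. 357.] near rim out/in [247. 345.] [246. 343.]
[-0.59326705  0.40726082  1.82474705 -0.00684798  0.88057172  0.7342795 ] [ 1.10639718e+01 -1.60786361e+01  1.53691795e+00  4.13380310e+00
  4.12963495e+00 -4.76798363e-03] [-4.64170299 -0.35082299 -0.10129814]
[[471, -139], [471, -140], [470, -135], [470, -137], [469, -138], [468, -133], [468, -134], [467, -136], [468, -139], [466, -133], [466, -135], [464, -131], [464, -133], [464, -134], [462, -129], [462, -131], [462, -132], [461, -129], [461, -131], [459, -127], [459, -129], [459, -131]]
```

The projection shows the real fingertips sitting about 35–40 mm higher than the reported TCP implies. They closed just above the rim and now rest on it. I back off straight up with the jaw shut and measure the true tip offset.

```bash
python3 -m jog '[{"tx":0,"ty":0,"tz":-20,"ax":0,"ay":0,"az":0,"jaw":1},{"tx":0,"ty":0,"tz":-30,"ax":0,"ay":0,"az":0,"jaw":1},{"tx":0,"ty":0,"tz":-30,"ax":0,"ay":0,"az":0,"jaw":1},{"tx":0,"ty":0,"tz":0,"ax":0,"ay":0,"az":0,"jaw":1},{"tx":0,"ty":0,"tz":0,"ax":0,"ay":0,"az":0,"jaw":1}]'
cat > m.py <<'E'
from h import *
togo(447.3,-159.6,28); x,y,z=sense()["eef_pos"]
c=capture('side'); p=cloud(c)
P=near(p,(447,-157),45,3,73); print("sleeve",circ(P,27,(447,-160)),np.percentile(P[:,2],99))
G=near(p,(x,y),70,80,z+150); print("lowest",G[np.argsort(G[:,2])][[0,5,10,20,40]].round(1).tolist())
z0=np.sort(G[:,2])[8]
for a in range(0,50,8):
    Q=G[(G[:,2]>=z0+a)&(G[:,2]<z0+a+8)]
    if len(Q): print(round(z0+a),len(Q),Q.min(0).round(),Q.max(0).round())
E
python3 m.py; python3 -c "
from h import *
c=capture('side');cv2.imwrite('pics/g3.png',cv2.resize(c['color'][160:400,140:340],(500,600),interpolation=cv2.INTER_CUBIC)[:,:,::-1])"
```

```text
time_s: 5.55
eef_pos: [447.2, -159.3, 107.9]
ee_rot: [-0.0, 0.992, 0.123, -0.0]
force: [0.2, 0.2, -0.4]
grip_width: 0.001
grip_force: 0.0
t 5.55 tcp [ 447.2 -159.3  107.9] tilt [-0.001  0.    -1.   ] tool shift [ 0.1  0.4 79.9] F [ 0.2  0.2 -0.4] w 0.001 gf 0.0
sleeve (array([ 447.1, -158.4]), 2586, 1.2) 70.88683320867605
lowest [[448.7, -164.9, 145.2], [447.5, -165.7, 146.0], [454.6, -165.0, 146.8], [455.9, -163.9, 147.2], [440.8, -167.8, 150.3]]
147 72 [ 434. -174.  147.] [ 458. -157.  154.]
155 126 [ 434. -176.  155.] [ 458. -156.  163.]
163 132 [ 434. -176.  163.] [ 458. -155.  171.]
171 130 [ 434. -175.  171.] [ 458. -157.  179.]
179 53 [ 432. -175.  179.] [ 456. -152.  186.]
187 89 [ 427. -193.  187.] [ 464. -136.  195.]
195 211 [ 426. -200.  195.] [ 467. -128.  203.]
```

View pics/g3.png

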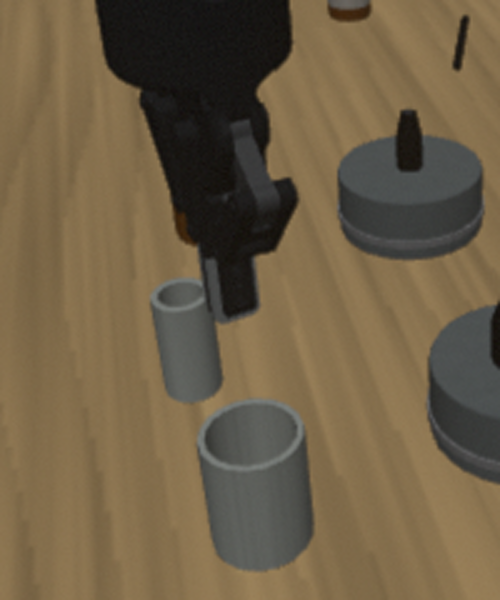

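The depth data confirms that the tips are at z≈146 when the reported TCP is 108, a 38 mm offset in z with x and y correct. The sleeve is still upright at (447,-158.5). I open, descend to a reported z of about -10, and verify before closing.

```bash
python3 -m jog '[{"tx":0,"ty":0,"tz":0,"ax":0,"ay":0,"az":0,"jaw":-1},{"tx":0,"ty":0,"tz":0,"ax":0,"ay":0,"az":0,"jaw":-1},{"tx":0,"ty":0,"tz":0,"ax":0,"ay":0,"az":0,"jaw":-1},{"tx":0,"ty":0,"tz":0,"ax":0,"ay":0,"az":0,"jaw":-1},{"tx":0,"ty":-1,"tz":0,"ax":0,"ay":0,"az":0,"jaw":-1}]' && python3 -m jog '[{"tx":0,"ty":0,"tz":30,"ax":0,"ay":0,"az":0,"jaw":-1},{"tx":0,"ty":0,"tz":25,"ax":0,"ay":0,"az":0,"jaw":-1},{"tx":0,"ty":0,"tz":0,"ax":0,"ay":0,"az":0,"jaw":-1}]' && python3 -m jog '[{"tx":0,"ty":0,"tz":20,"ax":0,"ay":0,"az":0,"jaw":-1},{"tx":0,"ty":0,"tz":20,"ax":0,"ay":0,"az":0,"jaw":-1},{"tx":0,"ty":0,"tz":20,"ax":0,"ay":0,"az":0,"jaw":-1},{"tx":0,"ty":0,"tz":0,"ax":0,"ay":0,"az":0,"jaw":-1},{"tx":0,"ty":0,"tz":0,"ax":0,"ay":0,"az":0,"jaw":-1}]'; python3 -c "
from h import *
togo(447.1,-158.5,-10)
c=capture('side');cv2.imwrite('pics/g4.png',cv2.resize(c['color'][200:440,140:340],(500,600),interpolation=cv2.INTER_CUBIC)[:,:,::-1])"
```

```text
time_s: 6.28
eef_pos: [447.3, -158.6, 108.4]
ee_rot: [0.0, 0.992, 0.123, 0.0]
force: [-0.1, -0.8, -0.3]
grip_width: 0.997
grip_force: 0.0
time_s: 6.65
eef_pos: [446.4, -158.0, 52.3]
ee_rot: [-0.001, 0.992, 0.123, -0.001]
force: [-1.3, 0.4, 0.6]
grip_width: 0.998
grip_force: 0.0
time_s: 7.28
eef_pos: [448.0, -159.0, -5.4]
ee_rot: [0.001, 0.992, 0.123, 0.001]
force: [0.2, 0.7, 0.3]
grip_width: 0.999
grip_force: 0.0
t 7.275 tcp [ 448.  -159.    -5.4] tilt [ 0.002 -0.001 -1.   ] tool shift [-0.7 -0.7  4.6] F [0.2 0.7 0.3] w 0.999 gf 0.0
```

View pics/g4.png

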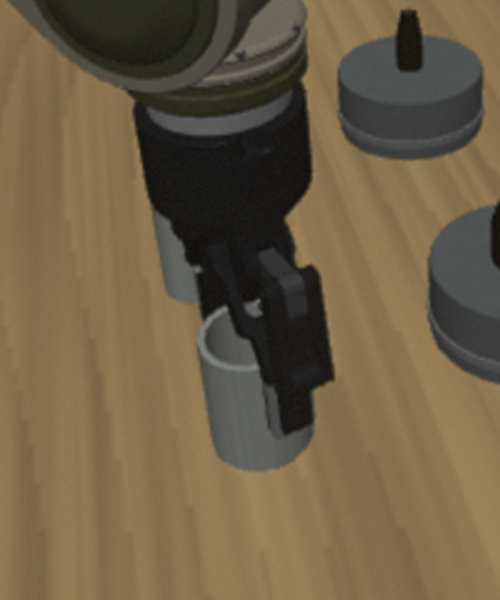

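The fingers now straddle the sleeve, with the near fingertip at (290,430) in the crop and the rim at (225,340). I lower 4 mm and close.

```bash
python3 -m jog '[{"tx":0,"ty":0,"tz":4,"ax":0,"ay":0,"az":0,"jaw":-1},{"tx":0,"ty":0,"tz":0,"ax":0,"ay":0,"az":0,"jaw":0.2},{"tx":0,"ty":0,"tz":0,"ax":0,"ay":0,"az":0,"jaw":1},{"tx":0,"ty":0,"tz":0,"ax":0,"ay":0,"az":0,"jaw":1},{"tx":0,"ty":0,"tz":0,"ax":0,"ay":0,"az":0,"jaw":1}]' 45;  python3 -m jog '[{"tx":0,"ty":0,"tz":0,"ax":0,"ay":0,"az":0,"jaw":1},{"tx":0,"ty":0,"tz":0,"ax":0,"ay":0,"az":0,"jaw":1},{"tx":0,"ty":0,"tz":0,"ax":0,"ay":0,"az":0,"jaw":1}]'
```

```text
time_s: 7.95
eef_pos: [447.4, -158.6, -10.3]
ee_rot: [0.0, 0.992, 0.123, 0.0]
force: [-1.2, 0.9, 5.6]
grip_width: 0.608
grip_force: 47.2
time_s: 8.32
eef_pos: [447.5, -158.7, -10.3]
ee_rot: [0.0, 0.992, 0.123, 0.0]
force: [-2.3, 0.4, 5.5]
grip_width: 0.614
grip_force: 47.2
```

```bash
python3 -m jog '[{"tx":0,"ty":0,"tz":-15,"ax":0,"ay":0,"az":0,"jaw":1},{"tx":0,"ty":0,"tz":-30,"ax":0,"ay":0,"az":0,"jaw":1},{"tx":0,"ty":0,"tz":-35,"ax":0,"ay":0,"az":0,"jaw":1},{"tx":0,"ty":0,"tz":-25,"ax":0,"ay":0,"az":0,"jaw":1},{"tx":0,"ty":0,"tz":-15,"ax":0,"ay":0,"az":0,"jaw":1}]' && python3 -m jog '[{"tx":20,"ty":0,"tz":0,"ax":0,"ay":0,"az":0,"jaw":1},{"tx":30,"ty":0,"tz":0,"ax":0,"ay":0,"az":0,"jaw":1},{"tx":40,"ty":0,"tz":0,"ax":0,"ay":0,"az":0,"jaw":1},{"tx":35,"ty":0,"tz":0,"ax":0,"ay":0,"az":0,"jaw":1},{"tx":25,"ty":-1,"tz":0,"ax":0,"ay":0,"az":0,"jaw":1}]' && python3 -m jog '[{"tx":16,"ty":0,"tz":0,"ax":0,"ay":0,"az":0,"jaw":1},{"tx":0,"ty":0,"tz":0,"ax":0,"ay":0,"az":0,"jaw":1},{"tx":0,"ty":0,"tz":0,"ax":0,"ay":0,"az":0,"jaw":1},{"tx":0,"ty":0,"tz":0,"ax":0,"ay":0,"az":0,"jaw":1}]'; python3 -c "
from h import *
togo(608,-117.2,40)
c=capture('side');p=cloud(c); save(c,'s5')
x,y,z=sense()['eef_pos']
P=near(p,(x,y),40,z+5,z+78)
for a,b in((8,22),(22,36),(36,50)):
    Q=near(p,(x,y),34,z+a,z+b); print(a,circ(Q,27,(x,y)))
print(np.percentile(P[:,2],[0.5,2]))
Q=near(p,(608,-117),70,10,42); print('can',circ(Q,55,(608,-117)))"
```

```text
time_s: 8.95
eef_pos: [447.6, -158.7, 111.4]
ee_rot: [0.001, 0.992, 0.123, 0.001]
force: [-0.8, 1.2, -0.3]
grip_width: 0.612
grip_force: 47.2
time_s: 9.57
eef_pos: [593.5, -120.4, 110.0]
ee_rot: [0.0, 0.992, 0.123, 0.0]
force: [-0.4, -0.6, -1.2]
grip_width: 0.619
grip_force: 47.2
time_s: 10.07
eef_pos: [607.5, -117.3, 109.7]
ee_rot: [0.0, 0.992, 0.123, -0.0]
force: [0.2, -0.4, -1.1]
grip_width: 0.614
grip_force: 47.2
t 10.075 tcp [ 607.5 -117.3  109.7] tilt [-0. -0. -1.] tool shift [ 0.5  0.1 69.7] F [ 0.2 -0.4 -1.1] w 0.614 gf 47.19604192301631
8 (array([ 607.5, -117. ]), 281, 0.4)
22 (array([ 607.6, -117. ]), 356, 0.47)
36 (array([ 608.2, -118. ]), 275, 0.65)
[120.59899642 121.8745662 ]
can (array([ 608.1, -117. ]), 1321, 0.6)
```

View pics/s5.png

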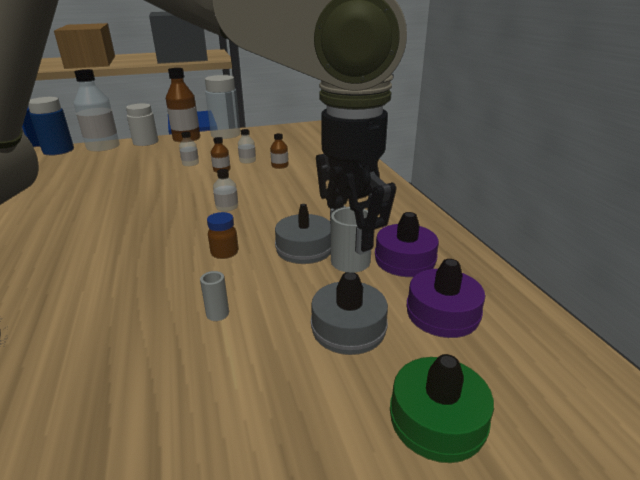

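The sleeve is held upright at (350,240), directly above the wide grey can's port at (349,290). Sleeve and can axes agree within 0.6 mm, and the sleeve's underside is at z≈120, so about 70 mm to go.

```bash
python3 -m jog '[{"tx":0.5,"ty":0,"tz":12,"ax":0,"ay":0,"az":0,"jaw":1},{"tx":0,"ty":0,"tz":12,"ax":0,"ay":0,"az":0,"jaw":1},{"tx":0,"ty":0,"tz":10,"ax":0,"ay":0,"az":0,"jaw":1},{"tx":0,"ty":0,"tz":8,"ax":0,"ay":0,"az":0,"jaw":1},{"tx":0,"ty":0,"tz":4,"ax":0,"ay":0,"az":0,"jaw":1}]' && python3 -m jog '[{"tx":0,"ty":0,"tz":5,"ax":0,"ay":0,"az":0,"jaw":1},{"tx":0,"ty":0,"tz":5,"ax":0,"ay":0,"az":0,"jaw":1},{"tx":0,"ty":0,"tz":5,"ax":0,"ay":0,"az":0,"jaw":1},{"tx":0,"ty":0,"tz":3,"ax":0,"ay":0,"az":0,"jaw":1},{"tx":0,"ty":0,"tz":0,"ax":0,"ay":0,"az":0,"jaw":1}]'; python3 -c "
from h import *
togo(608,-117.2,40)"
```

```text
time_s: 10.75
eef_pos: [608.3, -116.8, 62.7]
ee_rot: [-0.0, 0.992, 0.123, -0.0]
force: [-0.3, 0.7, -0.7]
grip_width: 0.613
grip_force: 47.2
time_s: 11.38
eef_pos: [608.4, -116.9, 45.2]
ee_rot: [-0.0, 0.992, 0.123, -0.0]
force: [0.6, -0.2, -0.0]
grip_width: 0.612
grip_force: 47.2
t 11.375 tcp [ 608.4 -116.9   45.2] tilt [-0.  0. -1.] tool shift [-0.5  0.2  5.2] F [ 0.6 -0.2 -0. ] w 0.612 gf 47.19666078686714
```

No contact force so far, so I cover the last ~5 mm slowly until it seats.

```bash
python3 -m jog '[{"tx":0,"ty":0,"tz":2,"ax":0,"ay":0,"az":0,"jaw":1},{"tx":0,"ty":0,"tz":2,"ax":0,"ay":0,"az":0,"jaw":1},{"tx":0,"ty":0,"tz":1,"ax":0,"ay":0,"az":0,"jaw":1},{"tx":0,"ty":0,"tz":0,"ax":0,"ay":0,"az":0,"jaw":1},{"tx":0,"ty":0,"tz":0,"ax":0,"ay":0,"az":0,"jaw":1}]' && python3 -m jog '[{"tx":0,"ty":0,"tz":0.5,"ax":0,"ay":0,"az":0,"jaw":1},{"tx":0,"ty":0,"tz":0,"ax":0,"ay":0,"az":0,"jaw":1},{"tx":0,"ty":0,"tz":0,"ax":0,"ay":0,"az":0,"jaw":1}]'; python3 -c "
from h import *
togo(608,-117.2,40)
p=cloud(capture('side')); P=near(p,(608,-117),40,60,126); L=near(p,(608,-117),24.5,100,130); print(np.percentile(L[:,2],[50,90,98]))"
```

```text
time_s: 12.0
eef_pos: [608.5, -116.9, 40.5]
ee_rot: [0.0, 0.992, 0.123, 0.0]
force: [1.0, -0.3, -0.9]
grip_width: 0.61
grip_force: 47.2
time_s: 12.38
eef_pos: [608.5, -116.9, 39.9]
ee_rot: [0.0, 0.992, 0.123, 0.0]
force: [-0.2, -0.6, -1.1]
grip_width: 0.611
grip_force: 47.2
t 12.375 tcp [ 608.5 -116.9   39.9] tilt [ 0.  0. -1.] tool shift [-0.5  0.2 -0.1] F [-0.2 -0.6 -1.1] w 0.611 gf 47.19691934064031
[111.78106958 120.09913582 120.60631806]
```

```bash
python3 -m jog '[{"tx":0,"ty":0,"tz":0.5,"ax":0,"ay":0,"az":0,"jaw":1},{"tx":0,"ty":0,"tz":0.5,"ax":0,"ay":0,"az":0,"jaw":1},{"tx":0,"ty":0,"tz":0,"ax":0,"ay":0,"az":0,"jaw":1},{"tx":0,"ty":0,"tz":0,"ax":0,"ay":0,"az":0,"jaw":1}]'
```

```text
time_s: 12.92
eef_pos: [608.6, -116.9, 39.8]
ee_rot: [0.0, 0.992, 0.123, 0.0]
force: [-3.4, 0.9, 5.8]
grip_width: 0.613
grip_force: 47.9
```

It is seated: the TCP stopped with about 6 N of upward force. Now I release and retreat upward.

```bash
python3 -m jog '[{"tx":0,"ty":0,"tz":0,"ax":0,"ay":0,"az":0,"jaw":0},{"tx":0,"ty":0,"tz":0,"ax":0,"ay":0,"az":0,"jaw":-0.6},{"tx":0,"ty":0,"tz":0,"ax":0,"ay":0,"az":0,"jaw":-1},{"tx":0,"ty":0,"tz":0,"ax":0,"ay":0,"az":0,"jaw":-1},{"tx":0,"ty":0,"tz":0,"ax":0,"ay":0,"az":0,"jaw":-1}]' && python3 -m jog '[{"tx":0,"ty":0,"tz":-15,"ax":0,"ay":0,"az":0,"jaw":-1},{"tx":0,"ty":0,"tz":-30,"ax":0,"ay":0,"az":0,"jaw":-1},{"tx":0,"ty":0,"tz":-40,"ax":0,"ay":0,"az":0,"jaw":-1},{"tx":0,"ty":0,"tz":-30,"ax":0,"ay":0,"az":0,"jaw":-1},{"tx":0,"ty":0,"tz":0,"ax":0,"ay":0,"az":0,"jaw":-1}]'; python3 -c "
from h import *
c=capture('side'); p=cloud(c); save(c,'s6')
L=near(p,(608,-117),30,100,130); print(np.percentile(L[:,2],[50,90,98]),circ(near(p,(608,-117),34,60,115),27,(608,-117)))"
```

```text
time_s: 13.55
eef_pos: [608.5, -116.9, 38.8]
ee_rot: [-0.0, 0.992, 0.123, -0.0]
force: [0.3, 0.6, -0.7]
grip_width: 0.996
grip_force: 0.0
time_s: 14.18
eef_pos: [609.6, -117.3, 157.4]
ee_rot: [0.001, 0.992, 0.123, 0.003]
force: [0.1, -0.4, -0.7]
grip_width: 0.999
grip_force: 0.0
[112.33402056 119.99966786 120.73070897] (array([ 608.4, -117.3]), 1648, 0.82)
```

View pics/s6.png

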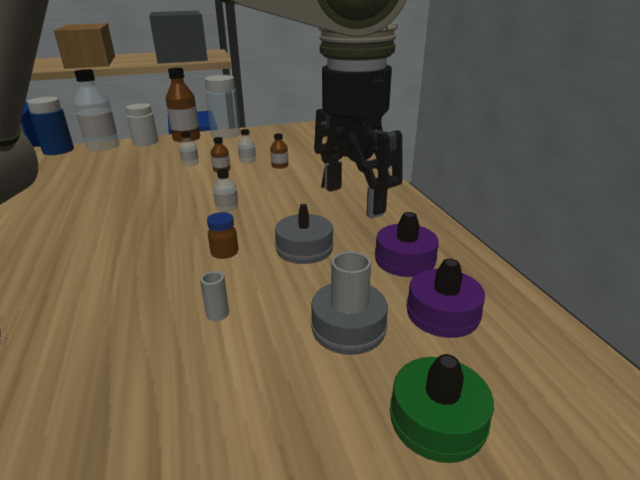

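The sleeve stands upright on the wide grey can at (350,285), with its top at z=120, so it is fully home. The gripper is clear and the bystanders are untouched.

```bash
python3 -m jog '[{"tx":0,"ty":0,"tz":0,"ax":0,"ay":0,"az":0,"jaw":-1},{"tx":0,"ty":0,"tz":0,"ax":0,"ay":0,"az":0,"jaw":-1}]' >/dev/null; python3 -c "
from rig import *
print(finish_job())"
```

```text
the job is handed in; nothing more can be done
None
```

The sleeve is upright on the wide filter's port, fully home on the lid and released, and the job is handed in; an earlier close missed and pressed on its rim (wrist force about 50 N) because the fingertips sit 38 mm above the reported TCP.

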